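# Rock the angle gauge on a crowned stud to its set lean and hold it

## Task

I need the sign bracket's lean held so I can scribe it: pick up the angle gauge by its handle and set it upright and square across the rounded crest of the stud block, mid-sole on the crest. Then rock it on the crest until its hanging pointer has stopped swinging exactly at the small index tab on the dial, and finish there, still gripping the gauge with its sole bearing on the crest. Leave everything else on the bench where it is.

Things in the scene. Friction and masses are not known exactly. Their poses are not given: they have to be found in the camera images.
- gauge: Pendulum angle gauge, loose, about 0.3 kg, standing upright. Sole 40 (x) x 120 (y) x 8 mm; white dial in a rim, 120 mm wide, to 104 mm high; black handle 26 (x) x 28 (y) mm from 104 to 150 mm high. Origin: centre of the sole's underside; x out of the dial's face, y along the sole, z up. A pointer hangs from a pivot 88 mm above the origin and swings in the y-z plane, sunk within the rim.
- gauge_grip (a point): Middle of the gauge's handle, 130 mm above the sole's underside on the gauge's z axis; grip the two flat sides that face along the gauge's y (28 mm apart). Axes as the gauge.
- pointer (a joint): Angle of the hanging pointer in the gauge, rad, about the gauge's x: 0 when the gauge is upright, positive with the tip towards the gauge's +y. It hangs plumb: leaning the gauge's top towards its own +y by an angle makes it read plus that angle once at rest. Swings at about 2.5 Hz, dies away in 1 to 2 s. Range -1 to 1.
- index (a joint): Where the index tab stands on the dial, same axis, zero and sense as the pointer, rad; stiffly set beforehand between 0.20 and 0.42 (always towards the gauge's +y) and stays put.
- pointer_tip (a point): Tip of the pointer, 58 mm from the pivot; its z axis runs along the pointer.
- index_tip (a point): Point of the steel index tab at the dial's lower edge, 59 mm from the pivot; its z axis runs from there to the pivot. Pointer on the mark: the two z axes are parallel.
- stud: Stud block fixed to the bench: plywood foot 100 x 100 x 12 mm with a brown wooden stud 70 mm long (x), uneven shoulders (36 mm high at -y, 26 mm at +y) and a rounded crest. Origin: centre of the foot's underside; x along the crest, z up. The gauge's x is to lie along the stud's x.
- stud_crest (a point): Top of the stud's crest at mid-length, 62 mm above the bench and 8 mm to +y of the stud's middle. The crest is a round of radius 18 mm whose axis runs along the stud's x, 18 mm below this point. Axes as the stud.
- offcut: plain timber offcut, a bystander, 110 x 34 x 30 mm, lying between gauge and stud; loose, origin at the centre of its underside
- driver: screwdriver, 170 mm, a bystander; loose, origin at the centre of its underside
- tape: roll of clear tape lying flat, 90 mm across, 24 mm high, a bystander; loose, origin at the centre of its underside
- led_tile: black LED tile with a grid of white dots, 80 x 80 x 12 mm, a bystander; loose, origin at the centre of its underside
- cleaner: small closed bottle, 54 mm across, 130 mm tall, a bystander; loose, origin at the centre of its underside
- spanner: flat spanner, 150 mm, a bystander; loose, origin at the centre of its underside
- screw_tray: grey two-part tray, 100 x 140 x 35 mm, a bystander; loose, origin at the centre of its underside

How it is judged:
On the way, in this order (a step that is already met when the one before it is completed fails the run):
1. the gauge is picked up clear of the bench, in the fingers (contact force between gauge and the fingers above 1 N and height (world z) of gauge above 0.03 m and contact force between gauge and stud below 0.05 N), for 0.2 s.
2. the gauge, still gripped, bears upright and square on the crest, mid-sole (contact force between gauge and the fingers above 1 N and contact force between gauge and stud above 0.3 N and x of gauge in the frame of stud_crest between -0.025 and 0.025 m and y of gauge in the frame of stud_crest between -0.03 and 0.03 m and angle between the x axis of gauge and the x axis of stud, either way round below 0.25 rad and height (world z) of gauge above 0.045 m and angle between gauge's own z axis and vertical below 0.12 rad), for 0.2 s.
At the end, for the whole second after the job is handed in: Gauge gripped (over 1 N), its sole bearing on the stud (over 0.3 N), over 45 mm above the bench, mid-sole within 30 mm across and 25 mm along of the crest's middle, square to 0.25 rad; pointer within 0.05 rad of the index and under 0.3 rad/s; no bystander moved over 40 mm (contact force between gauge and the fingers above 1 N and contact force between gauge and stud above 0.3 N and x of gauge in the frame of stud_crest between -0.025 and 0.025 m and y of gauge in the frame of stud_crest between -0.03 and 0.03 m and angle between the x axis of gauge and the x axis of stud, either way round below 0.25 rad and height (world z) of gauge above 0.045 m and angle between the z axis of pointer_tip and the z axis of index_tip, either way round below 0.05 rad and velocity of joint pointer between -0.3 and 0.3 rad/s and not (distance of any of offcut, driver, tape, led_tile, cleaner, spanner, screw_tray from where it was at the start of the episode above 0.04 m)); the arm keeps its last pose, push and grip.
It fails at once if a bystander is pushed away by more than 40 mm (distance of any of offcut, driver, tape, led_tile, cleaner, spanner, screw_tray from where it was at the start of the episode above 0.04 m).
It also fails if it takes over 45 s, if anything falls off the work surface, if the arm or the gripper's body presses on something with over 40 N, if the wrist force passes 120 N, or if a joint passes its speed limit or range.

## Robot

A 7-joint arm with a two-finger parallel gripper is mounted at the origin on the work surface. World frame = base frame: x ahead of the robot, y to its left, z up, the work surface at z = 0. Lengths are in m, angles in rad, forces in N, time in s.
With the tool pointing down it reaches from about 0.4 to 0.85 m from the base axis. Payload 10.4 kg.
Tool frame: the origin (TCP) lies midway between the tips of the shut fingers; the grasp point (between the pads) lies 19 mm behind it; z points along the fingers, x is the direction in which the jaws open and shut, and the axes are right-handed (so a half turn about z gives the same grasp; the last joint's range is limited). The gripper opens to 85 mm and grips with 20 to 120 N. Pads are 22 mm wide; open, the fingers measure 114 mm over their backs; the gripper's body (76 mm by 85 mm) begins 54 mm behind the grasp point. The pads swing forward as they close: fully open they stand 13 mm farther back than shut.
Start: joints at [-1.191, 0.332, -0.065, 1.46, 0.022, 1.35, -0.088], TCP at [0.245, 0.575, 0.231] pointing down, gripper open.
Joint ranges: [-2.6, 2.6], [-0.5, 2.12], [-1.47, 1.34], [0.16, 2.42], [-1.27, 4.41], [0.06, 2.06], [-2.6, 2.6]. Speed limits (rad/s): [2.22, 2.22, 2.79, 2.79, 3.14, 3.14, 3.14].

## Interface

Orientations are given as a unit quaternion [x, y, z, w].
In Python, from workcell import manip, cams gives the robot as it stands.
- The arm moves only by the tool move_arm, never from a script. Its argument "moves" is a list of rows, each a list of 7 numbers: the turn, a rotation vector about the tool's x, y, z in degrees, then the shift along the tool's x, y, z in m, then the finger opening in m, from 0 to 0.0854. A call has 1 to 10 rows; each row is the pose to reach, as a shift and turn from the pose commanded when the call began, along the tool's axes at that moment; what a row does not reach only later rows make up. A row lasts 1/10 s, in which the tool goes at most 50 mm and 8.59 degrees, less where a joint would pass 70% of its speed; a pose out of reach is approached as far as the arm can. A call with a gripper value outside its range is refused whole. The fingers move at their own pace and stop on an object; "grip_force" is the grip in N (left out, the last holds). Time passes only in rows, so rows that repeat a pose let the fingers close. It gives the time, the measured TCP pose, the force and the opening at its end, in the units of the state.
- manip.get_obs(): the state, without advancing time (a new reading comes with each control period).
- cams.camera(name): name is "scene" or "top" or "wrist"; returns the picture (400x640x3 uint8, red, green, blue); there is no depth.
- cams.camera_params(name): a dict with "fx", "fy", "cx", "cy" (pixels), "dist_coeffs" ([k1, k2, p1, p2, k3] as OpenCV has them; the pictures are not rectified), "xyz" and "rotation" of the camera in the world. Camera axes: x right, y up, looking along -z (the intrinsics and any distortion apply to the point x, -y, -z); pixel columns grow to the right and rows downward; lengths in m; the calibration is good to about 2 mm. A picture is of the moment at which its call begins: read the wrist's pose just before it. camera_params takes no time and is no camera call; for the wrist camera it gives the pose at the moment of the call.
- manip.hand_in(): hands the job in, once; it reports no verdict.
The state is a dict: "clock": time; "joint_pos": joint angles; "joint_velocities": joint speeds; "tau": joint torques, N m; "position": TCP position; "ee_rot": TCP orientation; "ft_force": force on the tool from outside, world axes, zero at the start; "torque": the same for the moment, N m; "grip_width": opening from 0.0 (shut) to 1.0 (fully open).
Only numpy, scipy, OpenCV 4.12 (cv2) and the standard library are available. Lean on these libraries where they do the work, as an engineer would, in place of code of your own. Each camera call takes 0.05 s, during which the arm holds its last target. There are 200 camera calls.

## Working session

There is one attempt and no reset: what is moved stays moved. The work goes in short steps, Python scripts to look and compute and a tool call to move; the robot and the scene stay as the last step left them, time stands still between calls to the robot, and variables do not carry over. Pictures are saved under pics/ and viewed, about 8 in all and at most 12, crops included, and the job is handed in when it is done.

Besides the shell and the picture viewer there is one more tool, called after ">>>" by a JSON object that holds its "method" and its "body". move_arm: Moves the arm, as the interface text tells. Its arguments: {"type":"object","properties":{"moves":{"type":"array","items":{"type":"array","items":{"type":"number"}}},"grip_force":{"type":"number"}},"required":["moves"]}

```bash
mkdir -p pics
cat > h.py <<'E'
import numpy as np, cv2
from workcell import manip, cams
from scipy.spatial.transform import Rotation as R
def P(name):
    p=cams.camera_params(name); r=np.array(p["rotation"],float)
    if r.shape!=(3,3): r=R.from_quat(r.ravel()).as_matrix()
    K=np.array([[p["fx"],0,p["cx"]],[0,p["fy"],p["cy"]],[0,0,1]])
    return K,np.array(p["dist_coeffs"],float),np.array(p["xyz"]),r
def ray(cam,uv):
    K,d,c,r=cam
    n=cv2.undistortPoints(np.array(uv,float).reshape(-1,1,2),K,d).reshape(-1,2)
    v=np.c_[n[:,0],-n[:,1],-np.ones(len(n))]@r.T
    return c,v/np.linalg.norm(v,axis=1)[:,None]
def onz(cam,uv,z):
    c,v=ray(cam,uv); return c+v*((z-c[2])/v[:,2])[:,None]
def tri(cams_,uvs):
    A=0;b=0
    for cam,uv in zip(cams_,uvs):
        c,v=ray(cam,[uv]);M=np.eye(3)-np.outer(v[0],v[0]);A=A+M;b=b+M@c
    return np.linalg.solve(A,b)
def proj(cam,X):
    K,d,c,r=cam
    p=(np.atleast_2d(X)-c)@r*[1,-1,-1]
    return cv2.projectPoints(p,np.zeros(3),np.zeros(3),K,d)[0].reshape(-1,2)
E
python3 - <<'E'
from h import *
for n in ["scene","top","wrist"]:
    im=cams.camera(n); cv2.imwrite(f"pics/{n}0.png",im[:,:,::-1]); k=P(n); print(n,k[0][0,0],k[1],k[2].round(3),k[3].round(2).tolist())
o=manip.get_obs();print(o["clock"],o["position"],o["ee_rot"],o["ft_force"],o["grip_width"])
E
```

```text
scene 492.76044180012633 [-0.14082345  0.          0.          0.          0.        ] [1.351 0.274 1.361] [[-0.34, -0.79, 0.51], [0.94, -0.28, 0.19], [-0.01, 0.55, 0.84]]
top 473.6364075878763 [-0.05917929  0.          0.          0.          0.        ] [ 0.457 -0.029  1.395] [[-0.0, 1.0, -0.1], [-1.0, -0.0, -0.02], [-0.02, 0.1, 1.0]]
wrist 318.3036115971566 [-0.01122207  0.          0.          0.          0.        ] [0.168 0.606 0.374] [[0.39, -0.87, -0.29], [0.92, 0.37, 0.13], [-0.0, -0.32, 0.95]]
0.15 [0.24488575 0.57471914 0.23069243] [ 8.34262422e-01  5.51367309e-01 -4.41924066e-04  3.27232708e-04] [-0.16770206 -0.12473784 -0.03571391] 1.0033986929679388
```

View pics/scene0.png

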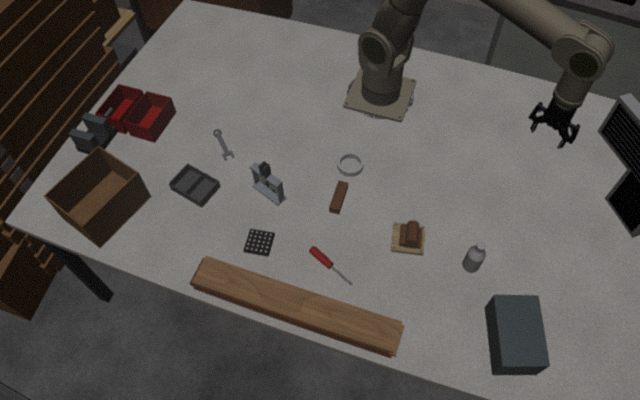

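View pics/top0.png

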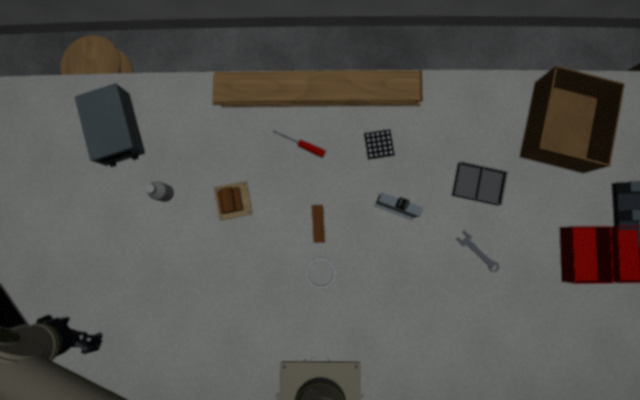

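Scene view: gauge at about (267,183), stud (408,237). Top view: gauge (400,205), stud (233,200), offcut (318,223) between them. I'll enlarge both in one mosaic.

Run:
```python
from h import *
s=cv2.imread("pics/scene0.png");t=cv2.imread("pics/top0.png")
def c(im,x,y,w=66,h=50): return cv2.resize(im[y-h//2:y+h//2,x-w//2:x+w//2],(396,300),interpolation=cv2.INTER_CUBIC)
m=np.vstack([np.hstack([c(s,267,183),c(s,408,237)]),np.hstack([c(t,400,205),c(t,233,200)])])
m=cv2.convertScaleAbs(m,alpha=1.7);cv2.imwrite("pics/mos.png",m)
```

```text
(no output)
```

View pics/mos.png

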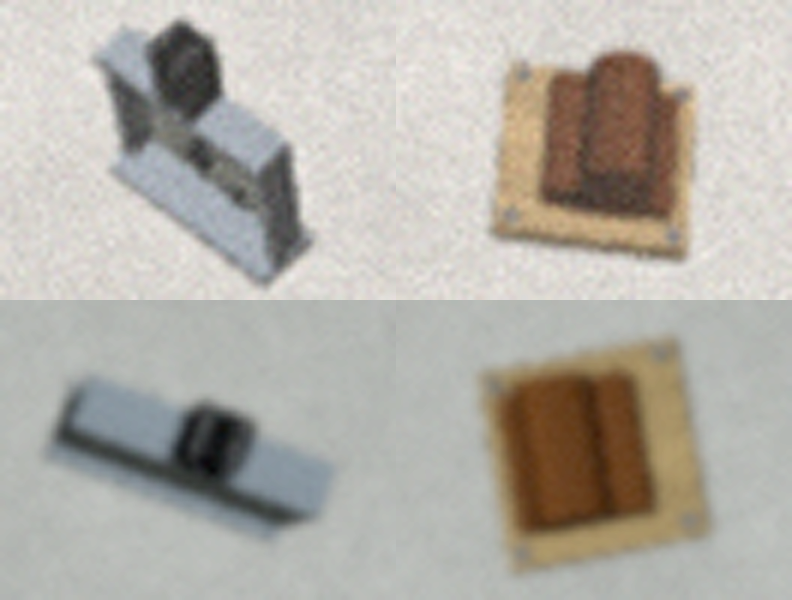

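Mosaic: the gauge's rim top corners and stud crest are clear in both views. The gauge seems to be recessed on the scene-camera (+x) side. I'll triangulate from these corners and get an averaged scene crop.

Run:
```python
from h import *
S=P("scene");T=P("top");a=np.array
sg=lambda p:a(p)/6+[234,158]-.42; tg=lambda p:(a(p)-[0,300])/6+[367,180]-.42
ss=lambda p:(a(p)-[396,0])/6+[375,212]-.42; ts=lambda p:(a(p)-[396,300])/6+[200,175]-.42
for n,s,t in [("-y front",(97,55),(335,465)),("-y back",(128,28),(320,515)),("+y back",(293,140),(72,428)),("+y front",(268,165),(90,377)),("handle top",(185,45),(212,437))]:
    print(n,tri([S,T],[sg(s),tg(t)]).round(4))
print("sole back edge ends z0",onz(T,[tg((45,455)),tg((275,540))],0.0).round(4).tolist())
print("sole front edge scene z8",onz(S,[sg((112,168)),sg((265,282))],0.004).round(4).tolist())
print("handle centre z150",onz(T,[tg((212,432))],.15),onz(S,[sg((185,45))],.15))
f=[(480,372),(675,338),(710,533),(518,570)];F=onz(T,[ts(p) for p in f],.012);print("foot",F.round(4).tolist(),F.mean(0))
f=[(510,62),(694,90),(686,255),(492,235)];F=onz(S,[ss(p) for p in f],.012);print("foot scene",F.round(4).tolist(),F.mean(0))
for n,s,t in [("crest robot end",(625,52),(570,522)),("crest far end",(617,178),(557,378))]:
    print(n,tri([S,T],[ss(s),ts(t)]).round(4),onz(T,[ts(t)],.062),onz(S,[ss(s)],.062))
m=np.mean([cams.camera("scene").astype(float) for _ in range(12)],0)[:,:,::-1]
np.save("scene_avg.npy",m)
c=cv2.resize(m[160:210,240:292],(780,750),interpolation=cv2.INTER_CUBIC)[:600]
cv2.imwrite("pics/avg.png",np.clip(c*1.6,0,255))
```

```text
-y front [ 0.5527 -0.2816  0.1073]
-y back [ 0.53   -0.2743  0.106 ]
+y back [ 0.5697 -0.162   0.1078]
+y front [ 0.5918 -0.1683  0.1125]
handle top [ 0.5619 -0.2196  0.1546]
sole back edge ends z0 [[0.5658, -0.1597, 0.0], [0.5237, -0.2718, 0.0]]
sole front edge scene z8 [[0.5563, -0.287, 0.004], [0.5975, -0.1764, 0.004]]
handle centre z150 [[ 0.56400371 -0.21894619  0.15      ]] [[ 0.5592405  -0.22298332  0.15      ]]
foot [[0.6219, 0.3149, 0.012], [0.6384, 0.2182, 0.012], [0.5422, 0.1996, 0.012], [0.5241, 0.2941, 0.012]] [0.58165798 0.25668282 0.012     ]
foot scene [[0.5398, 0.1984, 0.012], [0.5241, 0.2949, 0.012], [0.6201, 0.3141, 0.012], [0.6417, 0.2172, 0.012]] [0.58140941 0.25614692 0.012     ]
crest robot end [0.5447 0.2565 0.063 ] [[0.54438463 0.25799159 0.062     ]] [[0.54465933 0.25528917 0.062     ]]
crest far end [0.6134 0.2683 0.055 ] [[0.61295755 0.26543544 0.062     ]] [[0.6168139 0.2696364 0.062    ]][ WARN:0@9.391] global loadsave.cpp:1063 imwrite_ Unsupported depth image for selected encoder is fallbacked to CV_8U.
```

View pics/avg.png

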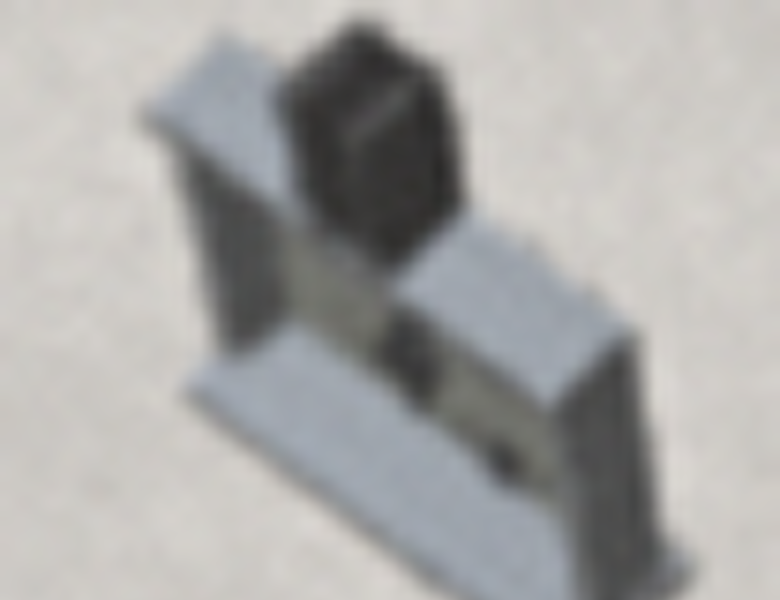

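The averaged crop shows the dial facing the scene camera (+x), the pointer at about (410,370) and the index tab at (505,460), towards +y. So gauge yaw is about -20° and its centre (0.561,-0.222); the stud crest is at about (0.580,0.264), yaw about 11°. Moving over to the gauge.

>>> {"method": "move_arm", "body": {"moves": [[0,0,-3,-0.024,0.04,0,0.0854],[0,0,-3,-0.048,0.08,0,0.0854],[0,0,-3,-0.072,0.12,0,0.0854],[0,0,-3,-0.096,0.16,0,0.0854],[0,0,-3,-0.12,0.2,0,0.0854],[0,0,-3,-0.144,0.24,0,0.0854],[0,0,-3,-0.168,0.28,0,0.0854],[0,0,-3,-0.192,0.32,0,0.0854],[0,0,-3,-0.216,0.36,0,0.0854],[0,0,-3,-0.237,0.4,0,0.0854]]}}

```text
clock: 1.75
position: [0.521, 0.1982, 0.2317]
ee_rot: [0.82, 0.573, 0.0, 0.0]
ft_force: [1.0, 1.2, -0.0]
grip_width: 0.996
```

Run:
```python
from h import *
o=manip.get_obs();p=o["position"];r=R.from_quat(o["ee_rot"]).as_matrix()
print(o["clock"],p,r.round(3).tolist(),o["joint_pos"])
print(r.T@(np.array([.5613,-.2218,.23])-p))
```

```text
1.75 [0.52096823 0.19823527 0.23172712] [[0.344, 0.939, 0.001], [0.939, -0.344, 0.0], [0.001, 0.0, -1.0]] [-0.65124905  0.17882214  0.23383671  1.65653522 -0.0428116   1.3104646
  0.81009495]
[-0.38061615  0.18217615  0.00156711]
```

>>> {"method": "move_arm", "body": {"moves": [[0,0,0,-0.042,0.02,0,0.0854],[0,0,0,-0.084,0.04,0,0.0854],[0,0,0,-0.127,0.061,0,0.0854],[0,0,0,-0.169,0.081,0,0.0854],[0,0,0,-0.211,0.101,0,0.0854],[0,0,0,-0.254,0.121,0,0.0854],[0,0,0,-0.296,0.142,0,0.0854],[0,0,0,-0.338,0.162,0,0.0854],[0,0,0,-0.381,0.182,0,0.0854],[0,0,0,-0.381,0.182,0,0.0854]]}}

```text
clock: 2.75
position: [0.5584, -0.228, 0.2314]
ee_rot: [0.822, 0.569, -0.001, 0.001]
ft_force: [-0.6, 0.3, 0.0]
grip_width: 0.996
```

Run:
```python
from h import *
o=manip.get_obs();p=o["position"];print(o["clock"],p,o["joint_pos"])
w=P("wrist");im=cams.camera("wrist")[:,:,::-1].copy();cv2.imwrite("pics/w1.png",im)
print(proj(w,[[.5613,-.2218,.15],[.5613,-.2218,.104]]).round(1))
b=cv2.convertScaleAbs(im,alpha=1.6);cv2.imwrite("pics/w1b.png",b)
```

```text
2.75 [ 0.55842191 -0.2279773   0.2314065 ] [-0.12337705  0.30269164  0.53901818  1.54973451 -0.15447778  1.33174727
  1.64318335]
[[334.8 204.5]
 [333.3 186.4]]
```

View pics/w1b.png

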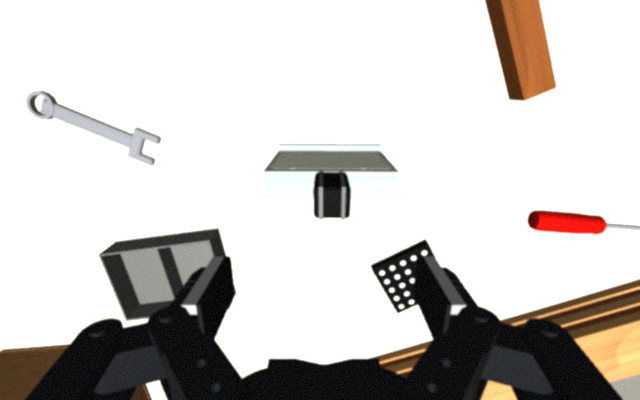

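Wrist view: handle top centred at about (332,204), predicted at (334.8,204.5), and the rim edges run level, so yaw is right. Settling, then descending.

>>> {"method": "move_arm", "body": {"moves": [[0,0,0,0,0,0,0.0854],[0,0,0,0,0,0,0.0854]]}}

```text
clock: 3.0
position: [0.5606, -0.2184, 0.2312]
ee_rot: [0.819, 0.574, 0.0, -0.0]
ft_force: [0.5, 0.9, -0.6]
grip_width: 1.0
```

Run:
```python
from h import *
o=manip.get_obs();p=o["position"];r=R.from_quat(o["ee_rot"]).as_matrix()
print(p,r.T@(np.array([.5606,-.2237,.112])-p),np.degrees(np.arctan2(r[1,0],r[0,0])))
w=P("wrist");im=cams.camera("wrist");g=im.mean(2)
u,v=proj(w,[[.5606,-.2237,.15]])[0];print(u,v)
# handle columns (dark) in rows 200..214 and rim-edge tilt
for rr in (180,195,205): 
    c=np.where(g[rr,270:400]<60)[0]+270; print(rr,c.min() if len(c) else None,c.max() if len(c) else None)
# rim top boundary to dark dial band: strongest row gradient at several columns
for cc in (285,300,365,380): print(cc,140+np.argmax(np.abs(np.diff(g[140:205,cc-3:cc+4].mean(1)))))
```

```text
[ 0.56063038 -0.21844746  0.23124243] [-0.00505382  0.00178608  0.11923764] 70.05349296296224
318.64530256968317 206.3162097191606
180 303 334
195 301 336
205 301 335
285 172
300 172
365 173
380 173
```

>>> {"method": "move_arm", "body": {"moves": [[0,0,0,-0.005,0.002,0.02,0.0854],[0,0,0,-0.005,0.002,0.05,0.0854],[0,0,0,-0.005,0.002,0.08,0.0854],[0,0,0,-0.005,0.002,0.105,0.0854],[0,0,0,-0.005,0.002,0.117,0.0854],[0,0,0,-0.005,0.002,0.117,0.0854],[0,0,0,-0.005,0.002,0.117,0.0854]]}}

```text
clock: 3.75
position: [0.5611, -0.2253, 0.1154]
ee_rot: [0.819, 0.573, 0.0, 0.0]
ft_force: [0.2, 0.8, 0.4]
grip_width: 0.999
```

>>> {"method": "move_arm", "body": {"grip_force": 50, "moves": [[0,0,0,0,0,0,0.04],[0,0,0,0,0,0,0.02],[0,0,0,0,0,0,0.01],[0,0,0,0,0,0,0.01],[0,0,0,0,0,0,0.01],[0,0,0,0,0,0,0.01],[0,0,0,0,0,0,0.01]]}}

```text
clock: 4.45
position: [0.5606, -0.2253, 0.1144]
ee_rot: [0.819, 0.573, 0.0, -0.0]
ft_force: [1.4, 1.4, 1.1]
grip_width: 0.318
```

Gripped at about 27 mm. Lift and carry towards the stud.

>>> {"method": "move_arm", "body": {"moves": [[0,0,0,0,0,-0.02,0.01],[0,0,0,0,0,-0.06,0.01],[0,0,0,0,0,-0.1,0.01],[0,0,0,0,0,-0.14,0.01],[0,0,0,0,0,-0.18,0.01],[0,0,0,0,0,-0.21,0.01],[0,0,-3,0.02,-0.006,-0.23,0.01],[0,0,-6,0.06,-0.02,-0.24,0.01],[0,0,-9,0.1,-0.032,-0.25,0.01],[0,0,-12,0.142,-0.045,-0.25,0.01]]}}

```text
clock: 5.45
position: [0.5667, -0.076, 0.3652]
ee_rot: [0.755, 0.656, 0.0, 0.001]
ft_force: [0.3, -0.5, -3.4]
grip_width: 0.318
```

```bash
cat > g.py <<'E'
from h import *
import sys
o=manip.get_obs();p=o["position"];r=R.from_quat(o["ee_rot"]).as_matrix()
print(o["clock"],p.round(4),"yaw x",np.degrees(np.arctan2(r[1,0],r[0,0])).round(2),"F",np.round(o["ft_force"],2),o["grip_width"],np.round(o["joint_pos"],2))
if len(sys.argv)>1: print("shift to target",(r.T@(np.array(eval(sys.argv[1]))-p)).round(4))
E
python3 g.py "[.58,.264,.37]"
```

```text
5.45 [ 0.5667 -0.076   0.3652] yaw x 81.96 F [ 0.34 -0.46 -3.36] 0.3178223550184016 [-0.32  0.18  0.44  1.4  -0.08  1.58  1.55]
shift to target [ 0.3386 -0.0345 -0.0049]
```

>>> {"method": "move_arm", "body": {"moves": [[0,0,-3,0.042,-0.004,0,0.01],[0,0,-6,0.085,-0.008,0,0.01],[0,0,-9,0.127,-0.013,0,0.01],[0,0,-12,0.169,-0.017,0,0.01],[0,0,-15,0.212,-0.021,0,0.01],[0,0,-17,0.254,-0.026,0,0.01],[0,0,-19,0.295,-0.03,0,0.01],[0,0,-19,0.325,-0.033,0,0.01],[0,0,-19,0.339,-0.035,0,0.01],[0,0,-19,0.339,-0.035,0,0.01]]}}

```text
clock: 6.45
position: [0.5792, 0.2658, 0.3629]
ee_rot: [0.635, 0.772, -0.001, -0.001]
ft_force: [0.0, -0.0, -3.5]
grip_width: 0.323
```

>>> {"method": "move_arm", "body": {"moves": [[-5,0,0,0,0.01,-0.01,0.01],[-12,0,0,0,0.02,-0.02,0.01],[-19,0,0,0,0.03,-0.03,0.01],[-26,0,0,0,0.04,-0.04,0.01],[-32,0,0,0,0.05,-0.05,0.01],[-35,0,0,0,0.05,-0.05,0.01],[-35,0,0,0,0.05,-0.05,0.01],[-35,0,0,0,0.05,-0.05,0.01],[-35,0,0,0,0.05,-0.05,0.01],[-35,0,0,0,0.05,-0.05,0.01]]}}

```text
clock: 7.45
position: [0.6294, 0.2728, 0.4141]
ee_rot: [0.608, 0.735, 0.231, 0.191]
ft_force: [1.1, -0.0, -4.3]
grip_width: 0.322
```

```bash
python3 g.py
python3 - <<'E'
from h import *
m=np.mean([cams.camera("scene").astype(float) for _ in range(30)][8:],0)[:,:,::-1]
np.save("show.npy",m)
o=manip.get_obs();p=o["position"];r=R.from_quat(o["ee_rot"]).as_matrix();np.savez("show_pose.npz",p=p,r=r)
S=P("scene")
piv=p+r[:,2]*(.1144-.088); c=proj(S,[piv,p+r[:,2]*(.1144-.03)]); print(c)
x,y=c.mean(0).astype(int); print(x-30,y-30)
cv2.imwrite("pics/show.png",np.clip(cv2.resize(m[y-30:y+30,x-30:x+30],(600,600),interpolation=cv2.INTER_CUBIC)*1.5,0,255).astype(np.uint8))
E
```

```text
7.45 [0.6294 0.2728 0.4141] yaw x 100.86 F [ 1.14 -0.03 -4.33] 0.3222317113312071 [-0.77  0.    0.18  1.59  0.27  0.99  1.09]
[[430.13494591 186.07274291]
 [426.36871302 208.24309934]]
398 167
```

View pics/show.png

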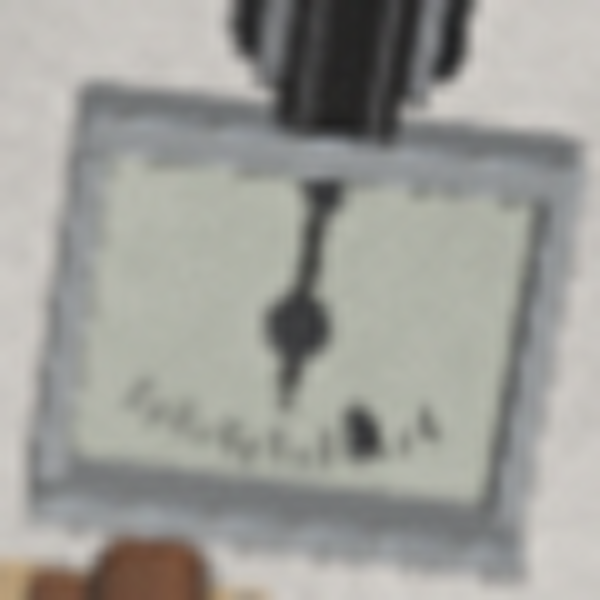

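The dial is now seen square-on: pointer tip about (285,410), index tab about (345–375, 405–455), just right of the pointer. Measuring the tab's angle in the gauge frame.

Run:
```python
from h import *
S=P("scene");d=np.load("show_pose.npz");p,r=d["p"],d["r"]
G=np.c_[r[:,1],r[:,0],-r[:,2]]; O=p+r[:,2]*.1144   # gauge axes x,y,z, origin
print("tilt of gauge y:",G[2,1])
m=np.load("show.npy").mean(2); x0,y0=398,167
def gy(uvc,dx):
    uv=np.array(uvc)/10-.45+[x0,y0]; c,v=ray(S,uv); c=(c-O)@G; v=v@G
    return (c+v*((dx-c[0])/v[:,0])[:,None])[:,1:]*1e3
# subpixel index blob: dark-weighted centroid in crop window x335-385,y395-465
yy,xx=np.mgrid[167+39:167+47,398+33:398+39]; w=np.clip(100-m[206:214,431:437],0,None); print(m[206:214,429:439].astype(int))
cen=(np.array([(w*xx).sum(),(w*yy).sum()])/w.sum()-[x0,y0]+.45)*10; print("blob",cen)
for dx in (0.0,.008):
    q=gy([(325,190),(297,325),(285,408),(350,405),(375,455),cen],dx); print(dx,q.round(1).tolist())
    piv=np.array([q[2,0]-0,88.]) 
    a=lambda P_:np.arctan2(P_[0]-piv[0],piv[1]+(q[2,1]-30)-P_[1])
    print("angles idx top,bottom,blob",a(q[3]),a(q[4]),a(q[5]), "radii",[np.hypot(*(t-piv-[0,q[2,1]-30])) for t in q[2:]])
```

```text
tilt of gauge y: 3.75228485929302e-05
[[118 117 117 115 109 112 114 115 116 116]
 [117 116 116 104  89  95 111 117 115 116]
 [116 115 111  85  57  64  94 114 117 117]
 [114 109 108  81  48  42  70 109 117 112]
 [112  96 101  83  53  37  54 103 112  99]
 [107  90  99  86  55  41  54  94 108  93]
 [103  89 101  95  71  66  76  94 108 104]
 [105  99 108 109  99 100 108 113 117 117]]
blob [361.82086356 433.94251921]
0.0 [[-0.4, 89.3], [-1.6, 54.1], [-1.1, 32.2], [14.3, 35.1], [22.4, 22.9], [18.4, 28.0]]
angles idx top,bottom,blob 0.2733115965886238 0.33675122358046056 0.3036239803887269 radii [np.float64(58.0), np.float64(57.236491137365306), np.float64(71.34775755537623), np.float64(65.2505706181075)]
0.008 [[-1.4, 92.1], [-2.6, 57.1], [-2.1, 35.4], [13.2, 38.3], [21.3, 26.2], [17.3, 31.2]]
angles idx top,bottom,blob 0.2713644712690398 0.33483624634853243 0.3017304073530462 radii [np.float64(58.0), np.float64(57.22671116803494), np.float64(71.22969914548402), np.float64(65.18019918255453)]
```

Index about 0.30 rad (±0.02). Pitching back upright, to just above the crest.

```bash
python3 g.py "[.58,.2638,.20]"; python3 g.py "[.58,.2638,.30]" | tail -1
```

```text
8.95 [0.6289 0.2733 0.4143] yaw x 100.92 F [-0.46 -0.46 -3.02] 0.31995094240133126 [-0.77 -0.    0.18  1.6   0.27  0.99  1.09]
shift to target [-1.000e-04 -1.637e-01  1.469e-01]
shift to target [-1.000e-04 -1.064e-01  6.500e-02]
```

>>> {"method": "move_arm", "body": {"moves": [[6,0,0,0,-0.02,0.01,0.01],[13,0,0,0,-0.045,0.025,0.01],[20,0,0,0,-0.075,0.045,0.01],[27,0,0,0,-0.106,0.065,0.01],[33,0,0,0,-0.126,0.093,0.01],[35,0,0,0,-0.145,0.12,0.01],[35,0,0,0,-0.157,0.138,0.01],[35,0,0,0,-0.163,0.147,0.01],[35,0,0,0,-0.163,0.147,0.01],[35,0,0,0,-0.163,0.147,0.01]]}}

```text
clock: 9.95
position: [0.5811, 0.2644, 0.202]
ee_rot: [0.637, 0.771, 0.001, 0.0]
ft_force: [0.1, 0.6, -1.8]
grip_width: 0.321
```

```bash
python3 g.py "[.58,.2638,.1764]"
python3 - <<'E'
from h import *
o=manip.get_obs();print(R.from_quat(o["ee_rot"]).as_matrix().round(3).tolist())
for n in("scene","top"): cv2.imwrite(f"pics/a_{n}.png",cams.camera(n)[:,:,::-1])
c=lambda f,x,y:cv2.resize(cv2.imread(f)[y-30:y+30,x-40:x+40],(400,300),interpolation=cv2.INTER_CUBIC)
o=manip.get_obs();X=o["position"]-[0,0,.08];print([proj(P(n),X) for n in("scene","top")])
xs=[proj(P(n),X)[0].astype(int) for n in("scene","top")]
cv2.imwrite("pics/a.png",cv2.convertScaleAbs(np.hstack([c("pics/a_scene.png",*xs[0]),c("pics/a_top.png",*xs[1])]),alpha=1.6))
E
```

```text
9.95 [0.5811 0.2644 0.202 ] yaw x 100.94 F [ 0.06  0.6  -1.82] 0.32086809297444585 [-0.67  0.38  0.22  1.48 -0.08  1.3   1.32]
shift to target [-0.0004 -0.0013  0.0256]
[[-0.19, 0.982, 0.002], [0.982, 0.19, 0.001], [0.001, 0.002, -1.0]]
[array([[415.56198889, 220.80042742]]), array([[221.75499439, 196.59704931]])]
```

View pics/a.png

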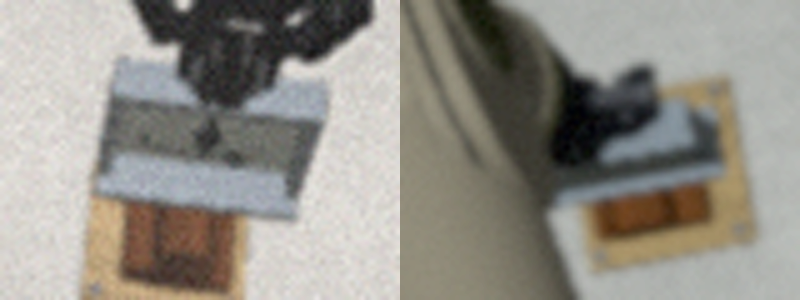

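The gauge hangs upright and square above the crest in both views. Lowering to contact.

>>> {"method": "move_arm", "body": {"moves": [[0,0,0,0,-0.001,0.008,0.01],[0,0,0,0,-0.001,0.016,0.01],[0,0,0,0,-0.001,0.021,0.01],[0,0,0,0,-0.001,0.023,0.01],[0,0,0,0,-0.001,0.024,0.01],[0,0,0,0,-0.001,0.024,0.01],[0,0,0,0,-0.001,0.024,0.01]]}}

```text
clock: 10.75
position: [0.5798, 0.2639, 0.1766]
ee_rot: [0.637, 0.771, 0.0, 0.0]
ft_force: [0.3, -0.5, -3.6]
grip_width: 0.322
```

>>> {"method": "move_arm", "body": {"moves": [[0,0,0,0,0,0.001,0.01],[0,0,0,0,0,0.002,0.01],[0,0,0,0,0,0.002,0.01],[0,0,0,0,0,0.002,0.01]]}}

```text
clock: 11.15
position: [0.5801, 0.264, 0.1758]
ee_rot: [0.637, 0.771, 0.001, 0.0]
ft_force: [-1.1, -1.4, 5.4]
grip_width: 0.322
```

Contact at TCP z ≈ 0.176, pressing about 9 N. Hold upright, then rock about the crest axis.

>>> {"method": "move_arm", "body": {"moves": [[0,0,0,0,0,0,0.01],[0,0,0,0,0,0,0.01],[0,0,0,0,0,0,0.01],[0,-3,0,0.0069,0,0.0002,0.01],[0,-6,0,0.0137,0,0.0007,0.01],[0,-9,0,0.0205,0,0.0016,0.01],[0,-12,0,0.0272,0,0.0029,0.01],[0,-15,0,0.0339,0,0.0045,0.01],[0,-17.3,0,0.039,0,0.0059,0.01],[0,-17.3,0,0.039,0,0.0059,0.01]]}}

```text
clock: 12.15
position: [0.5726, 0.3044, 0.1698]
ee_rot: [0.628, 0.763, -0.095, 0.117]
ft_force: [-1.1, 0.5, 7.8]
grip_width: 0.32
```

>>> {"method": "move_arm", "body": {"moves": [[0,0,0,0,0,0,0.01],[0,0,0,0,0,0,0.01],[0,0,0,0,0,0,0.01],[0,0,0,0,0,0,0.01],[0,0,0,0,0,0,0.01],[0,0,0,0,0,0,0.01],[0,0,0,0,0,0,0.01],[0,0,0,0,0,0,0.01],[0,0,0,0,0,0,0.01],[0,0,0,0,0,0,0.01]]}}

```text
clock: 13.15
position: [0.5728, 0.3037, 0.1701]
ee_rot: [0.629, 0.763, -0.094, 0.116]
ft_force: [-1.7, 2.6, 5.6]
grip_width: 0.318
```

```bash
python3 g.py
python3 - <<'E'
from h import *
m=np.mean([cams.camera("scene").astype(float) for _ in range(20)],0)[:,:,::-1];np.save("fin.npy",m)
o=manip.get_obs();p=o["position"];r=R.from_quat(o["ee_rot"]).as_matrix();np.savez("fin_pose.npz",p=p,r=r)
print("lean",np.arctan2(-r[1,2]*1,-r[2,2]),np.arcsin(r[2,0]),"gauge origin",p+r[:,2]*.1144, "Fmean",o["ft_force"])
c=proj(P("scene"),[p+r[:,2]*(.1144-.03)])[0].astype(int);x,y=c;print(x-24,y-20)
cv2.imwrite("pics/fin.png",np.clip(cv2.resize(m[y-20:y+20,x-24:x+24],(720,600),interpolation=cv2.INTER_CUBIC)*1.8,0,255).astype(np.uint8))
E
```

```text
13.15 [0.5728 0.3037 0.1701] yaw x 100.94 F [-1.68  2.61  5.61] 0.3182278271904982 [-0.87  0.51  0.24  1.4   0.15  1.38  1.08]
lean 0.2935517160349063 -0.29922648848580186 gauge origin [0.57953199 0.27066743 0.06073965] Fmean [-0.05182349  2.59394409  5.49757366]
395 206
```

View pics/fin.png

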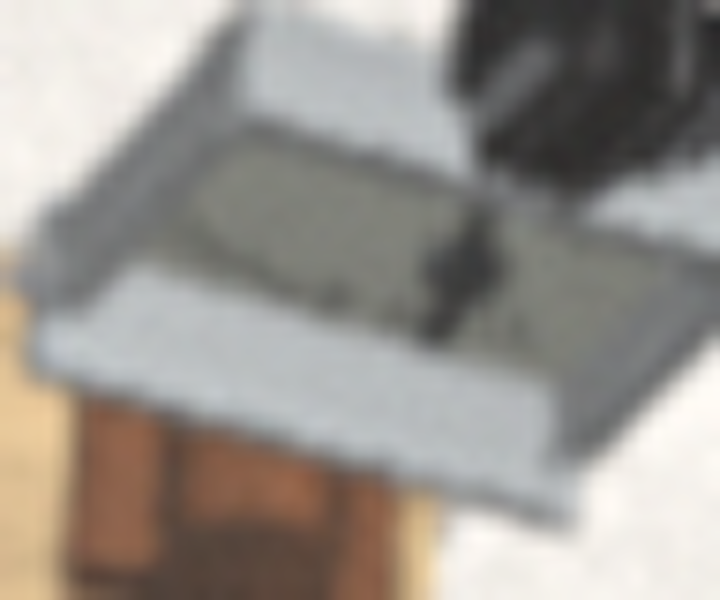

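The pointer and the tab merge into one dark line at about (435,325). Cross-checking that quantitatively, along with gauge slip in the fingers, against projected points.

Run:
```python
from h import *
S=P("scene")
def G(f):
    d=np.load(f);p,r=d["p"],d["r"];return np.c_[r[:,1],r[:,0],-r[:,2]],p+r[:,2]*.1144
g,O=G("fin_pose.npz"); W=lambda q:O+np.atleast_2d(q)@g.T
crop=lambda X:((proj(S,X)-[395,206]+.47)*15).round(0).tolist()
L=np.arcsin(g[2,1]);print("lean",-L)
pt=lambda a,rad,d:(d,rad*np.sin(a),.088-rad*np.cos(a))
for d in(0,.006,.012):
    print(d,"piv,tip@lean",crop(W([(d,0,.088),pt(-L,.058,d),pt(-L,.042,d)])),"idx r59 .25/.30/.35",crop(W([pt(a,.059,d) for a in(.25,.3,.35)])),"r65",crop(W([pt(a,.065,d) for a in(.25,.3,.35)])))
print("sole front ends bottom",crop(W([(.02,-.06,0),(.02,.06,0)])),"top",crop(W([(.02,-.06,.008),(.02,.06,.008)])))
m=np.load("fin.npy").mean(2);print(m[206+12:206+26,395+22:395+38].astype(int))
```

```text
lean 0.29922648848580186
0 piv,tip@lean [[500.0, 187.0], [452.0, 338.0], [465.0, 297.0]] idx r59 .25/.30/.35 [[437.0, 338.0], [451.0, 340.0], [466.0, 342.0]] r65 [[430.0, 353.0], [447.0, 355.0], [463.0, 357.0]]
0.006 piv,tip@lean [[499.0, 214.0], [451.0, 364.0], [464.0, 323.0]] idx r59 .25/.30/.35 [[435.0, 364.0], [450.0, 366.0], [465.0, 368.0]] r65 [[429.0, 379.0], [445.0, 381.0], [462.0, 383.0]]
0.012 piv,tip@lean [[498.0, 240.0], [449.0, 390.0], [462.0, 350.0]] idx r59 .25/.30/.35 [[434.0, 390.0], [449.0, 392.0], [464.0, 394.0]] r65 [[428.0, 405.0], [444.0, 407.0], [460.0, 409.0]]
sole front ends bottom [[23.0, 393.0], [567.0, 550.0]] top [[39.0, 375.0], [585.0, 533.0]]
[[ 70  70  69  66  64  63  62  64  67  67  63  66  55  51  46  38]
 [ 70  70  71  69  69  69  67  68  63  56  56  62  66  65  61  50]
 [ 70  71  71  70  70  70  69  69  61  47  47  60  68  67  62  57]
 [ 71  70  69  70  70  70  65  63  54  39  45  61  71  68  64  62]
 [ 70  69  70  71  70  68  60  52  42  35  42  57  68  70  70  68]
 [ 69  69  69  69  69  66  51  42  36  33  37  50  63  70  69  70]
 [ 65  68  69  69  68  63  48  38  34  33  36  50  64  70  71  69]
 [ 57  63  67  69  66  65  54  40  34  37  45  57  66  70  70  68]
 [ 60  65  67  64  60  61  53  40  39  50  56  64  66  68  69  70]
 [ 79  78  74  65  60  56  44  36  45  61  62  65  61  66  69  70]
 [ 98  94  91  83  78  66  49  45  58  66  63  64  61  65  69  68]
 [104 103 101 102  97  87  77  72  73  74  71  69  66  65  68  69]
 [104 103 103 104 103 101  98  95  92  88  85  81  76  72  70  67]
 [105 104 104 105 104 104 104 104 101 100  97  95  91  86  79  69]]
```

```bash
python3 g.py; python3 -c "
from workcell import manip
print(manip.hand_in())"
```

```text
14.15 [0.5728 0.3037 0.1701] yaw x 100.94 F [-0.05  2.59  5.5 ] 0.32192221316200326 [-0.87  0.51  0.24  1.4   0.15  1.38  1.08]
the job is handed in; nothing more can be done
None
```

The gauge is on the stud's crest, still gripped, leaning 0.299 rad with its pointer at the index tab. I handed the job in at 14.2 s; `hand_in` gives no verdict.

**What I did:** I picked the gauge up by its handle and held it tilted to the scene camera, where the index read about 0.30 rad (±0.02). I then set it upright and square on the crest, held it there about 0.6 s, rocked it about the crest axis, and waited 1 s for the pointer to settle.

**Last checks:**
- **Lean:** 0.299 rad from the tool pose, against an index of 0.302 rad. In the averaged scene picture the pointer and tab form one straight line, within about 0.03 rad.
- **Pointer stopped:** inferred from the sharp line in that averaged picture; I did not measure its speed.
- **Position:** mid-sole is about 7 mm across and under 1 mm along from the crest's middle, and square to about 0.1°.
- **Contact:** bearing on the crest with about 9 N, estimated from the change in wrist force. The grip is set to 50 N.

**What was less certain:**
- Projected points sat about 1 pixel off the picture, which fits the 2 mm camera calibration.
- The sole hides most of the tab in the final view.
- The height of the crest's far end came out at 55 mm, against 63 mm at the near end. The force at touchdown agreed with 62 mm.
- I did not measure the bystanders again at the end. The gauge was carried well above them.

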